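# Post the tin through the recycling flap

## Task

A spice jar has been left on the feed tray of the recycling box, in the way of the tin. Stand the jar upright on the cork coaster, then push the tin along the tray and through the green sprung flap so that it drops right into the bin and the flap swings shut behind it. Leave the blue cup standing where it is.

Things in the scene. Friction and masses are not known exactly. Their poses are not given: they have to be found in the camera images.
- recycling_box: White worktop recycling box, fixed, 352 x 162 x 136 mm. Origin on the worktop under the flap's middle; x is the push direction, from the feed tray through the flap into the bin; z up. Feed tray: grey level deck 60 mm high, from x = -215 mm (open front) to x = -12 mm (its sill), 152 mm wide inside rims 14 mm high; guides 14 mm high narrow its last 60 mm to 110 mm.
- sill (a point): Middle of the deck's far edge, 60 mm high, 12 mm before the flap; beyond it a track of free steel rollers falls at 20 degrees into the bin. The flap closes an opening 108 mm wide and 60 mm high above deck level, between posts and under a lintel whose front faces lie 10 mm beyond the sill; the box top is 136 mm high there. Axes as the box's.
- flap (a joint): Green flap, 106 x 57 mm, hinged along its top edge 60 mm above the deck, with a free black roller along its lower edge. 0 = shut (hanging upright), grows to 1.5 rad as its lower edge swings into the bin; opens only inwards. A spring always pulls it shut, 0.015 N m when shut and 0.045 N m at 1 rad, so it pushes the tin back with 0.5 to 2 N. The tin lifts it to about 1.1 rad.
- tin: Low round food tin, 86 mm diameter, 40 mm high, about 0.2 kg, too wide to grasp; stands on the feed tray. Origin at the centre of its underside, z its axis. Pushed low over the deck until its middle is about 15 mm or more beyond the sill, it tips onto the roller track and runs down by itself (pushing farther does no harm); let go earlier, it stays stuck under the open flap or is pushed back.
- spice_jar: Spice jar with black cap, 41 mm diameter, 105 mm high, about 0.11 kg, upright on the tray between the tin and the flap. Origin at the centre of its underside, z its axis. A frying pan hangs over this part of the worktop, its lowest point 0.64 m above it: lift the jar only as high as needed to clear the tin.
- coaster: Round cork coaster, fixed on the worktop, 90 mm diameter, 4 mm thick. Origin at the centre of its underside.
- cup: Blue cup, loose, 84 mm diameter, 119 mm high, standing on the worktop near the coaster; to be left alone. Origin at the centre of its underside, z its axis.
- bin_mid (a point): Point on the roller track, 76 mm behind the flap and 28 mm above the worktop, where the middle of the tin's underside comes to rest when the tin has rolled down against the bin's back wall (130 mm behind the flap). The bin is 152 mm wide; its roof is fixed, with a clear window.
Mind the look-alikes: they are no part of the job. There is more than one size of the tin; the job needs the larger.

How it is judged (in metres and radians):
On the way, in this order (a step that is already met when the one before it is completed fails the run):
1. the spice jar stands upright on the coaster (horizontal distance between spice_jar and coaster below 0.028 m and height (world z) of spice_jar below 0.012 m and angle between spice_jar's own z axis and vertical below 0.12 rad), for 0.2 s.
2. the tin holds the flap open on its way through (value of joint flap above 0.5 rad and x of tin in the frame of recycling_box above -0.045 m), for 0.05 s.
At the end, for the whole second after the job is handed in: Tin at rest in the bin, its underside's centre 45 to 130 mm behind the flap and under 40 mm high; flap shut (under 0.1 rad); spice jar at rest, upright within 0.12 rad, on the coaster within 28 mm of its centre; cup standing within 30 mm of where it was (all of step 1 and x of tin in the frame of recycling_box between 0.045 and 0.13 m and y of tin in the frame of recycling_box between -0.08 and 0.08 m and z of tin in the frame of recycling_box below 0.04 m and linear speed of each of tin, spice_jar below 0.03 m/s and value of joint flap below 0.1 rad and distance of cup from where it was at the start of the episode below 0.03 m and angle between cup's own z axis and vertical below 0.15 rad); the robot touches nothing.
It fails at once if the blue cup is knocked over or shifted by more than 30 mm (distance of cup from where it was at the start of the episode above 0.03 m or angle between cup's own z axis and vertical above 0.3 rad).
It also fails if it takes over 51 s, if anything falls off the work surface, if the arm or the gripper's body presses on something with over 40 N, if the wrist force passes 120 N, or if a joint passes its speed limit or range.

## Robot

A 6-joint arm with a two-finger parallel gripper is mounted at the origin on a cart in front of the work surface, level with it; the furniture and walls round the work are solid. World frame = base frame: x ahead of the robot, y to its left, z up, the work surface at z = 0. Lengths are in mm, angles in rad, forces in N, time in s.
With the tool pointing down it reaches from about 350 to 775 mm from the base axis. Payload 7.3 kg.
Tool frame: the origin (TCP) lies between the finger pads; the fingertips stand 25 mm ahead of it and the grasp point (between the pads) lies 6 mm ahead of it; z points along the fingers, y is the line along which they close (so a half turn about z gives the same grasp; the last joint's range is limited). The gripper opens to 92 mm and grips with 3 to 60 N. Pads are 19 mm wide; open, the fingers measure 130 mm over their backs; the gripper's body (75 mm by 190 mm) begins 47 mm behind the grasp point.
Start: joints at [1.04, 0.342, 1.524, -0, 1.275, -0.146], TCP at [197.057, 486.632, 251.741] pointing down, gripper open.
Joint ranges: [-2.53, 2.53], [-0.77, 2.02], [0.04, 2.7], [-1, 4.14], [0.28, 2.66], [-3.11, 3.11]. Speed limits (rad/s): [2.57, 2.57, 3.14, 3.14, 3.14, 3.14].

## Interface

Orientations are given as [roll, pitch, yaw] about the fixed x, y, z axes, in that order (R = Rz(yaw) Ry(pitch) Rx(roll)).
In Python, from plant import bot gives the robot as it stands.
- The arm moves only by the tool play_rows, never from a script. Its argument "commands" is a list of rows, each an object of numbers: "x", "y", "z": the shift along the tool's x, y, z in m; "twist": the turn about the tool's z in degrees. In form: [{"x": .., "y": .., "z": .., "twist": ..}, ...]. A call has exactly 8 rows; each row is the pose to reach, as a shift and turn from the pose commanded when the call began, along the tool's axes at that moment; what a row does not reach only later rows make up. A row lasts 1/10 s, in which the tool goes at most 50 mm and 8.59 degrees, less where a joint would pass 70% of its speed; a pose out of reach is approached as far as the arm can. A call with a gripper value outside its range is refused whole. "jaw" is the closure, from 0 (fully open) to 1 (shut), set as the call begins (left out, the last holds). The fingers move at their own pace and stop on an object; the grip force is fixed at half the most. Time passes only in rows, so rows that repeat a pose let the fingers close, or fill a call up. It gives the time, the measured TCP pose, the force, the opening and the grip force at its end, in the units of the state.
- bot.get_obs(): the state, without advancing time (a new reading comes with each control period).
- bot.capture(name): name is "scene" or "top" or "wrist"; returns a dict with "pixels" (420x560x3 uint8, red, green, blue), "fx", "fy", "cx", "cy" (pixels), "k1" (the pictures are not rectified: a ray, as slopes to the right and down, at radius r is drawn at 1 + k1 r^2 times it, then the intrinsics apply), "eye" and "rotation" of the camera in the world. Camera axes: x right, y down, z forward; pixel columns grow to the right and rows downward; lengths in mm; the calibration is good to about 2 mm. A picture is of the moment at which its call begins. There is no depth.
- bot.close_job(): hands the job in; it is judged then, once.
The state is a dict: "time": time; "joint_positions": joint angles; "dq": joint speeds; "tau": joint torques, N m; "tool_pos": TCP position; "tcp_rot": TCP orientation; "contact_force": force on the tool from outside, world axes, zero at the start; "moment": the same for the moment, N m; "grip_width": finger opening in mm; "finger_force": force on a finger pad.
Only numpy, scipy, OpenCV 4.12 (cv2) and the standard library are available. Lean on these libraries where they do the work, as an engineer would, in place of code of your own. Each camera call takes 0.05 s, during which the arm holds its last target. There are 200 camera calls.

## Working session

There is one attempt and no reset: what is moved stays moved. The work goes in short steps, Python scripts to look and compute and a tool call to move; the robot and the scene stay as the last step left them, time stands still between calls to the robot, and variables do not carry over. Pictures are saved under pics/ and viewed, at most 10 in all, crops included, and the job is handed in when it is done.

Besides the shell and the picture viewer there is one more tool, called in YAML: its name, and indented under it one key for each argument. play_rows: Moves the arm, as the interface text tells. Its arguments: {"type":"object","properties":{"commands":{"type":"array"},"jaw":{"type":"number"}},"required":["commands"]}

```bash
mkdir -p pics; ls; cat > h.py <<'E'
import numpy as np, cv2
from plant import bot
def save(c,n): cv2.imwrite('pics/'+n, c['pixels'][:,:,::-1])
def ray(c,u,v):
    d=np.array([(u-c['cx'])/c['fx'],(v-c['cy'])/c['fy']]); s=d.copy()
    for _ in range(20): s=d/(1+c['k1']*(s@s))
    return np.array(c['eye']), np.array(c['rotation'])@np.array([s[0],s[1],1])
def onz(c,u,v,z):
    e,d=ray(c,u,v); return e+d*(z-e[2])/d[2]
def proj(c,p):
    q=np.array(c['rotation']).T@(np.array(p)-np.array(c['eye'])); s=q[:2]/q[2]; s=s*(1+c['k1']*(s@s))
    return s*[c['fx'],c['fy']]+[c['cx'],c['cy']]
E
python3 - <<'E'
from h import *
import pickle
C={n:bot.capture(n) for n in('top','scene')}
pickle.dump(C,open('c.pkl','wb'))
for n in C: save(C[n],n+'1.png'); print(n,C[n]['eye'],C[n]['rotation'],C[n]['fx'],C[n]['k1'])
print(bot.get_obs())
E
```

```text
pics
top [3.79364628e+02 7.72207506e-01 1.34646489e+03] [-3.0379687   0.00636319 -1.54719798] 508.67671702813465 -0.08663364518383977
scene [ -63.48377685 -466.25893141 1016.33519215] [-2.45647496 -0.0131428  -0.86774132] 408.41709662687964 0.01687772632843446
{'time': 0.1, 'joint_positions': array([ 1.04003036e+00,  3.42663858e-01,  1.52491203e+00,  1.88599785e-06,
        1.27541035e+00, -1.46003320e-01]), 'dq': array([-0.00057181,  0.00060813, -0.00439032,  0.00120279, -0.00058644,
       -0.0014654 ]), 'tau': array([ 9.30532478e-04, -4.32010782e+01, -2.44692099e+01,  7.18964869e-02,
        5.25132869e-02, -2.80782945e-05]), 'tool_pos': array([196.86587772, 486.33821278, 251.11213084]), 'tcp_rot': array([-3.14021416e+00, -2.04529943e-04,  2.75682932e+00]), 'contact_force': array([-0.35577049, -0.74058517,  0.61856576]), 'moment': array([ 0.01863925,  0.02497332, -0.00885523]), 'finger_force': 0.0, 'grip_width': 91.59758938283548}
```

View pics/top1.png

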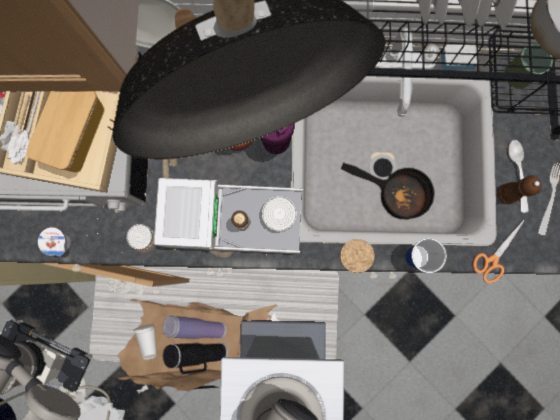

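View pics/scene1.png

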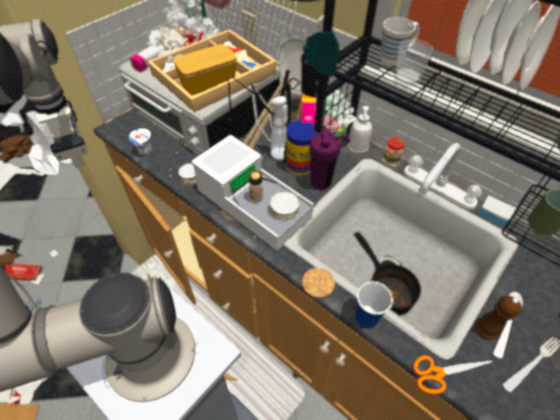

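Top view: jar cap at about (240,219), tin (279,213), flap (216,217), tray from (216,..) to (301,..), coaster (357,256), cup (429,256). Scene view: jar (255,187), tin (284,205), coaster (319,282), cup (373,303). The white lid at (139,237) in the top view is the small look-alike.

```bash
cat >> h.py <<'E'
from scipy.spatial.transform import Rotation as Ro
def cap(n):
    c=dict(bot.capture(n)); c['rotation']=Ro.from_euler('xyz',c['rotation']).as_matrix(); return c
E
python3 - <<'E'
from h import *
import pickle
C=pickle.load(open('c.pkl','rb'))
for c in C.values(): c['rotation']=Ro.from_euler('xyz',c['rotation']).as_matrix()
t,s=C['top'],C['scene']
for n,u,v,z in[('jar',240,219,165),('tin',279,213,100),('coaster',357,256,4),('cup',429,256,119)]:
    p=onz(t,u,v,z); print(n,p.round(),proj(s,p).round())
for n,u,v,z in[('tray fr',301,189,74),('tray fr low',300,249,74),('flap top a',217,191,120),('flap top b',212,246,120),('box bk a',158,180,136),('box bk b',154,246,136)]: print(n,onz(t,u,v,z).round())
T=t['pixels'][150:280,130:470]; S=s['pixels'][120:340,170:410]
cv2.imwrite('pics/tc.png',cv2.resize(T,None,fx=2.3,fy=2.3,interpolation=2)[:,:,::-1])
hsv=cv2.cvtColor(t['pixels'],cv2.COLOR_RGB2HSV)
m=cv2.inRange(hsv,(50,100,60),(80,255,255)); m[:,:190]=0;m[:,240:]=0;m[:180]=0;m[260:]=0
print(cv2.minAreaRect(cv2.findNonZero(m)))
E
```

```text
jar [499. 108. 165.] [255. 175.]
tin [523.  18. 100.] [284. 201.]
coaster [ 424. -189.    4.] [317. 281.]
cup [ 424. -348.  119.] [374. 296.]
tray fr [588. -36.  74.]
tray fr low [436. -36.  74.]
flap top a [571. 171. 120.]
flap top b [437. 178. 120.]
box bk a [593. 314. 136.]
box bk b [432. 315. 136.]
((214.90469360351562, 215.5253143310547), (2.869401216506958, 39.111183166503906), 3.5763344764709473)
```

View pics/tc.png

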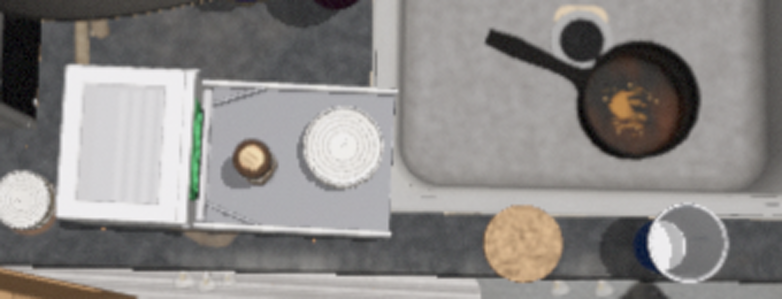

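The crop shows the jar cap at (253,158), tin centre (342,147), coaster (524,243), cup rim (687,242), the flap at x≈197 and the tray rims running from (205,83)–(396,92) and (205,224)–(390,236).

```bash
python3 - <<'E'
from h import *
import pickle
C=pickle.load(open('c.pkl','rb'))
for c in C.values(): c['rotation']=Ro.from_euler('xyz',c['rotation']).as_matrix()
t=C['top']
f=lambda x,y,z:onz(t,130+x/2.3,150+y/2.3,z)
for n,a in dict(tin=(342,147,100),jar=(253,158,165),coaster=(524,243,4),cup=(687,242,119)).items(): print(n,f(*a).round(1))
R=[f(205,83,74),f(396,92,74),f(205,224,74),f(390,236,74),f(68,67,136),f(200,70,136),f(57,218,136),f(187,228,136)]
for i in range(0,8,2): a,b=R[i],R[i+1]; print(a.round(),b.round(),np.degrees(np.arctan2(*(a-b)[1::-1])).round(1))
print(((R[0]+R[2])/2).round(),((R[1]+R[3])/2).round(),((R[4]+R[6])/2).round(),((R[5]+R[7])/2).round())
q=Ro.from_euler('xyz',bot.get_obs()['tcp_rot']).as_matrix(); print(q.round(3))
E
```

```text
tin [520.5  19.  100. ]
jar [499.8 108.2 165. ]
coaster [ 425.4 -190.9    4. ]
cup [ 426.1 -346.9  119. ]
[591. 172.  74.] [586. -39.  74.] 88.5
[436. 167.  74.] [427. -35.  74.] 87.7
[595. 310. 136.] [594. 170. 136.] 89.8
[435. 314. 136.] [428. 177. 136.] 87.1
[513. 169.  74.] [507. -37.  74.] [515. 312. 136.] [511. 173. 136.]
[[-0.927  0.375 -0.001]
 [ 0.375  0.927 -0.001]
 [ 0.    -0.001 -1.   ]]
```

play_rows:
  commands:
    - {"x": -0.042,"y": -0.024,"z": 0,"twist": 8}
    - {"x": -0.084,"y": -0.048,"z": 0,"twist": 16}
    - {"x": -0.126,"y": -0.072,"z": 0,"twist": 24}
    - {"x": -0.168,"y": -0.096,"z": 0,"twist": 32}
    - {"x": -0.21,"y": -0.12,"z": 0,"twist": 40}
    - {"x": -0.252,"y": -0.144,"z": 0,"twist": 48}
    - {"x": -0.294,"y": -0.168,"z": 0,"twist": 56}
    - {"x": -0.336,"y": -0.192,"z": 0,"twist": 64}

```text
time: 0.9
tool_pos: [437.1, 180.8, 251.6]
tcp_rot: [-3.141, -0.0, 1.634]
contact_force: [0.8, 0.8, 0.0]
grip_width: 91.6
finger_force: 0.0
```

```bash
cat >> h.py <<'E'
def tool(target):
    "shift in m along tool axes to world target (mm)"
    o=bot.get_obs(); R=Ro.from_euler('xyz',o['tcp_rot']).as_matrix()
    print('t',o['time'],'pos',o['tool_pos'].round(1),'xaxis yaw',np.degrees(np.arctan2(R[1,0],R[0,0])).round(1),'F',o['contact_force'].round(1),'w',o['grip_width'].round(1))
    print('shift mm',(R.T@(np.array(target)-o['tool_pos'])).round(1))
E
python3 -c "
from h import *
tool([500,108,252])"
```

```text
Traceback (most recent call last):
  File "h.py", line 19, in tool
    print('t',o['time'],'pos',o['tool_pos'].round(1),'xaxis yaw',np.degrees(np.arctan2(R[1,0],R[0,0])).round(1),'F',o['contact_force'].round(1),'w',o['grip_width'].round(1))
                                                                                                                                                    ^^^^^^^^^^^^^^^^^^^^^
AttributeError: 'float' object has no attribute 'round'
```

play_rows:
  commands:
    - {"x": -0.013,"y": 0.0097,"z": 0,"twist": 1}
    - {"x": -0.026,"y": 0.0194,"z": 0,"twist": 2}
    - {"x": -0.039,"y": 0.029,"z": 0,"twist": 3}
    - {"x": -0.052,"y": 0.0387,"z": 0,"twist": 4}
    - {"x": -0.065,"y": 0.048,"z": 0,"twist": 5}
    - {"x": -0.078,"y": 0.058,"z": 0,"twist": 5.5}
    - {"x": -0.078,"y": 0.058,"z": 0,"twist": 5.5}
    - {"x": -0.078,"y": 0.058,"z": 0,"twist": 5.5}

```text
time: 1.7
tool_pos: [499.6, 108.7, 251.5]
tcp_rot: [-3.141, -0.0, 1.543]
contact_force: [-0.3, -0.5, -0.2]
grip_width: 91.9
finger_force: 0.0
```

```bash
sed -i "s/o\['grip_width'\].round(1)/round(o['grip_width'],1)/" h.py
python3 -c "
from h import *
w=cap('wrist'); save(w,'w1.png')
for p in ([500,108,165],[520,19,100]): print(proj(w,p).round())
print(w['eye'],w['rotation'].round(2))
tool([500,108,136])"
```

```text
[279. 223.]
[303. 292.]
[500.45639452 179.09315448 384.54658514] [[ 1.   -0.03 -0.01]
 [-0.03 -0.96 -0.26]
 [-0.    0.26 -0.96]]
t 1.75 pos [499.4 109.  251.6] xaxis yaw 88.5 F [-0.  -0.3  0. ] w 91.8
shift mm [ -1.    0.7 115.6]
```

View pics/w1.png

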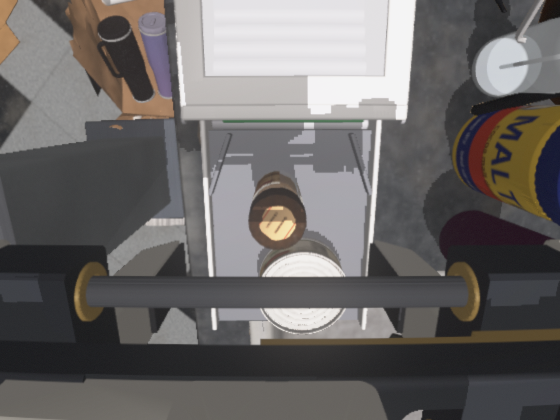

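The wrist view shows the cap centred at about (277,218), within 3 mm of the estimate. The tin is at (303,292) and the tray rims run (206,122)–(213,328) and (378,122)–(366,328). I'll descend and grasp.

play_rows:
  commands:
    - {"x": 0,"y": 0,"z": 0.02,"twist": 0}
    - {"x": 0,"y": 0,"z": 0.04,"twist": 0}
    - {"x": 0,"y": 0,"z": 0.06,"twist": 0}
    - {"x": 0,"y": 0,"z": 0.08,"twist": 0}
    - {"x": 0,"y": 0,"z": 0.1,"twist": 0}
    - {"x": 0,"y": 0,"z": 0.11,"twist": 0}
    - {"x": 0,"y": 0,"z": 0.116,"twist": 0}
    - {"x": 0,"y": 0,"z": 0.116,"twist": 0}

```text
time: 2.55
tool_pos: [499.4, 109.0, 135.5]
tcp_rot: [-3.141, -0.0, 1.544]
contact_force: [0.0, 0.3, 0.5]
grip_width: 91.8
finger_force: 0.0
```

play_rows:
  commands:
    - {"x": 0,"y": 0,"z": 0,"twist": 0}
    - {"x": 0,"y": 0,"z": 0,"twist": 0}
    - {"x": 0,"y": 0,"z": 0,"twist": 0}
    - {"x": 0,"y": 0,"z": 0,"twist": 0}
    - {"x": 0,"y": 0,"z": 0,"twist": 0}
    - {"x": 0,"y": 0,"z": 0,"twist": 0}
    - {"x": 0,"y": 0,"z": 0,"twist": 0}
    - {"x": 0,"y": 0,"z": 0,"twist": 0}
  jaw: 1

```text
time: 3.35
tool_pos: [499.7, 108.7, 135.7]
tcp_rot: [3.142, -0.0, 1.544]
contact_force: [-0.1, -0.2, 0.5]
grip_width: 40.8
finger_force: 30.0
```

```bash
python3 - <<'E'
from h import *
tool([425.4,-190.9,0])
w=dict(fx=0)
w=cap('wrist')
print(w['eye'])
w['eye']=np.array([500.456,179.093,384.547])  # pose of picture w1
f=lambda u,v,z:onz(w,u,v,z).round()
print(f(206,122,74),f(213,328,74),f(378,122,74),f(366,328,74),'posts',f(181,118,136),f(406,118,136),'tin',f(303,292,100))
E
```

```text
t 3.35 pos [499.7 108.7 135.7] xaxis yaw 88.5 F [-0.1 -0.2  0.5] w 40.8
shift mm [-301.6  -66.1  135.7]
[500.40534098 179.17598155 268.72930922]
[438. 174.  74.] [428. -36.  74.] [590. 170.  74.] [589. -41.  74.] posts [433. 178. 136.] [592. 174. 136.] tin [521.  19. 100.]
```

play_rows:
  commands:
    - {"x": 0,"y": 0,"z": -0.008,"twist": 0}
    - {"x": 0,"y": 0,"z": -0.022,"twist": 0}
    - {"x": 0,"y": 0,"z": -0.038,"twist": 0}
    - {"x": 0,"y": 0,"z": -0.054,"twist": 0}
    - {"x": 0,"y": 0,"z": -0.066,"twist": 0}
    - {"x": -0.008,"y": -0.002,"z": -0.07,"twist": 0}
    - {"x": -0.022,"y": -0.005,"z": -0.07,"twist": 0}
    - {"x": -0.042,"y": -0.009,"z": -0.07,"twist": 0}

```text
time: 4.2
tool_pos: [488.8, 66.2, 205.1]
tcp_rot: [-3.14, 0.0, 1.545]
contact_force: [-0.0, -0.7, -0.7]
grip_width: 40.1
finger_force: 30.0
```

play_rows:
  commands:
    - {"x": -0.025,"y": -0.005,"z": 0,"twist": 0}
    - {"x": -0.055,"y": -0.012,"z": 0,"twist": 0}
    - {"x": -0.09,"y": -0.02,"z": 0,"twist": 0}
    - {"x": -0.125,"y": -0.028,"z": 0,"twist": 0}
    - {"x": -0.16,"y": -0.036,"z": 0,"twist": 0}
    - {"x": -0.195,"y": -0.043,"z": 0,"twist": 0}
    - {"x": -0.22,"y": -0.048,"z": 0,"twist": 0}
    - {"x": -0.235,"y": -0.052,"z": 0,"twist": 0}

```text
time: 5.0
tool_pos: [429.5, -169.0, 204.9]
tcp_rot: [-3.14, -0.0, 1.541]
contact_force: [-0.7, -0.3, -2.3]
grip_width: 40.3
finger_force: 30.0
```

play_rows:
  commands:
    - {"x": -0.012,"y": -0.003,"z": 0,"twist": 0}
    - {"x": -0.02,"y": -0.004,"z": 0,"twist": 0}
    - {"x": -0.024,"y": -0.005,"z": 0,"twist": 0}
    - {"x": -0.024,"y": -0.005,"z": 0.01,"twist": 0}
    - {"x": -0.024,"y": -0.005,"z": 0.03,"twist": 0}
    - {"x": -0.024,"y": -0.005,"z": 0.05,"twist": 0}
    - {"x": -0.024,"y": -0.005,"z": 0.06,"twist": 0}
    - {"x": -0.024,"y": -0.005,"z": 0.06,"twist": 0}

```text
time: 5.8
tool_pos: [424.9, -189.3, 144.2]
tcp_rot: [-3.139, -0.002, 1.545]
contact_force: [0.1, -0.1, -0.3]
grip_width: 40.6
finger_force: 30.0
```

```bash
python3 - <<'E'
from h import *
tool([425.4,-190.9,80])
c=cap('scene'); cv2.imwrite('pics/s2.png',cv2.resize(c['pixels'][140:360,200:440],None,fx=2.5,fy=2.5)[:,:,::-1])
print(proj(c,[425.4,-190.9,4]))
E
```

```text
t 5.8 pos [ 424.9 -189.3  144.2] xaxis yaw 88.5 F [ 0.1 -0.1 -0.3] w 40.6
shift mm [-1.7  0.8 64.2]
[318.22674938 281.16531282]
```

View pics/s2.png

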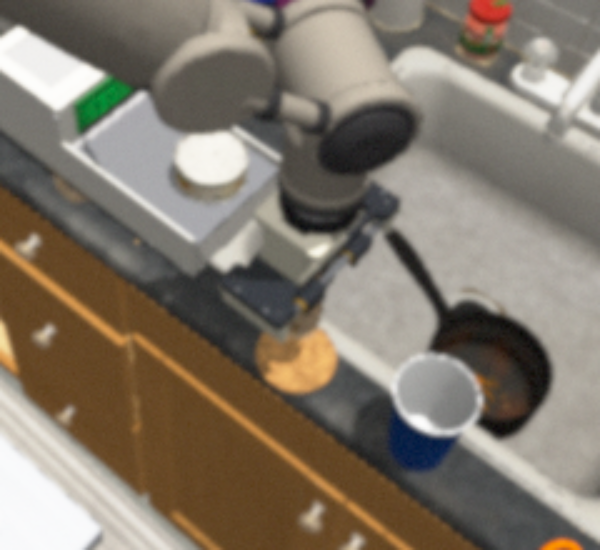

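The view shows the jar held above the coaster (crop about (305,320) over a coaster at (297,358)), with the cup clear at (435,410). I'll lower it.

play_rows:
  commands:
    - {"x": 0,"y": 0,"z": 0.012,"twist": 0}
    - {"x": 0,"y": 0,"z": 0.026,"twist": 0}
    - {"x": 0,"y": 0,"z": 0.04,"twist": 0}
    - {"x": 0,"y": 0,"z": 0.052,"twist": 0}
    - {"x": 0,"y": 0,"z": 0.058,"twist": 0}
    - {"x": 0,"y": 0,"z": 0.061,"twist": 0}
    - {"x": 0,"y": 0,"z": 0.063,"twist": 0}
    - {"x": 0,"y": 0,"z": 0.064,"twist": 0}

```text
time: 6.65
tool_pos: [425.9, -190.6, 82.1]
tcp_rot: [3.141, 0.0, 1.544]
contact_force: [0.3, -0.1, -0.2]
grip_width: 40.3
finger_force: 30.0
```

play_rows:
  commands:
    - {"x": 0,"y": 0,"z": 0.0005,"twist": 0}
    - {"x": 0,"y": 0,"z": 0.001,"twist": 0}
    - {"x": 0,"y": 0,"z": 0.001,"twist": 0}
    - {"x": 0,"y": 0,"z": 0.001,"twist": 0}
    - {"x": 0,"y": 0,"z": 0.001,"twist": 0}
    - {"x": 0,"y": 0,"z": 0.001,"twist": 0}
    - {"x": 0,"y": 0,"z": 0.001,"twist": 0}
    - {"x": 0,"y": 0,"z": 0.001,"twist": 0}

```text
time: 7.45
tool_pos: [425.5, -190.3, 80.7]
tcp_rot: [3.142, -0.0, 1.544]
contact_force: [-0.1, 0.1, -1.0]
grip_width: 40.5
finger_force: 30.0
```

play_rows:
  commands:
    - {"x": 0,"y": 0,"z": 0.0005,"twist": 0}
    - {"x": 0,"y": 0,"z": 0.001,"twist": 0}
    - {"x": 0,"y": 0,"z": 0.001,"twist": 0}
    - {"x": 0,"y": 0,"z": 0.001,"twist": 0}
    - {"x": 0,"y": 0,"z": 0.001,"twist": 0}
    - {"x": 0,"y": 0,"z": 0.001,"twist": 0}
    - {"x": 0,"y": 0,"z": 0.001,"twist": 0}
    - {"x": 0,"y": 0,"z": 0.001,"twist": 0}

```text
time: 8.25
tool_pos: [425.6, -190.4, 79.7]
tcp_rot: [3.141, -0.0, 1.544]
contact_force: [-0.7, -0.5, 0.8]
grip_width: 40.4
finger_force: 30.0
```

play_rows:
  commands:
    - {"x": 0,"y": 0,"z": 0,"twist": 0}
    - {"x": 0,"y": 0,"z": 0,"twist": 0}
    - {"x": 0,"y": 0,"z": 0,"twist": 0}
    - {"x": 0,"y": 0,"z": 0,"twist": 0}
    - {"x": 0,"y": 0,"z": 0,"twist": 0}
    - {"x": 0,"y": 0,"z": 0,"twist": 0}
    - {"x": 0,"y": 0,"z": 0,"twist": 0}
    - {"x": 0,"y": 0,"z": 0,"twist": 0}
  jaw: 0

```text
time: 9.05
tool_pos: [425.6, -190.4, 79.7]
tcp_rot: [3.142, -0.0, 1.544]
contact_force: [-0.1, -0.4, -0.9]
grip_width: 91.4
finger_force: 0.0
```

play_rows:
  commands:
    - {"x": 0,"y": 0,"z": -0.01,"twist": 0}
    - {"x": 0,"y": 0,"z": -0.03,"twist": 0}
    - {"x": 0,"y": 0,"z": -0.055,"twist": 0}
    - {"x": 0,"y": 0,"z": -0.08,"twist": 0}
    - {"x": 0,"y": 0,"z": -0.105,"twist": 0}
    - {"x": 0,"y": 0,"z": -0.12,"twist": 0}
    - {"x": 0,"y": 0,"z": -0.13,"twist": 0}
    - {"x": 0,"y": 0,"z": -0.13,"twist": 0}

```text
time: 9.85
tool_pos: [426.0, -190.7, 211.2]
tcp_rot: [3.139, 0.001, 1.544]
contact_force: [0.6, -0.5, -0.1]
grip_width: 91.9
finger_force: 0.0
```

```bash
python3 - <<'E'
from h import *
tool([509,-55,140])
c=cap('wrist'); save(c,'w2.png')
print('jar top at',proj(c,[425.4,-190.9,109]),'coaster',proj(c,[425.4,-190.9,4]))
E
```

```text
t 9.85 pos [ 426.  -190.7  211.2] xaxis yaw 88.5 F [ 0.6 -0.5 -0.1] w 91.9
shift mm [138.   79.1  71.2]
jar top at [277.0287204  215.34042543] coaster [276.64117561 185.45550928]
```

View pics/w2.png

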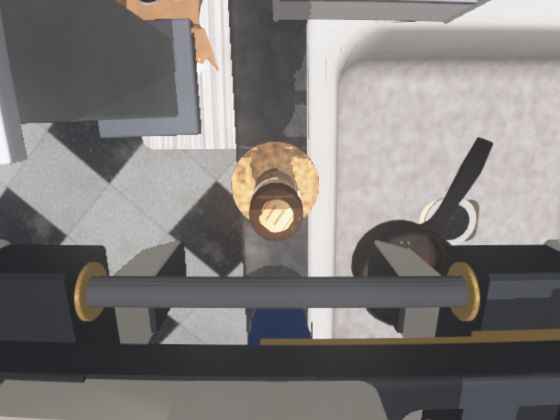

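The jar stands centred on the coaster (cap (277,215), coaster (275,184)), and the cup is in place. Next I'll bring the half-closed fingers behind the tin to cradle it.

play_rows:
  commands:
    - {"x": 0.014,"y": 0.008,"z": 0,"twist": 0}
    - {"x": 0.038,"y": 0.022,"z": 0,"twist": 0}
    - {"x": 0.068,"y": 0.04,"z": 0,"twist": 0}
    - {"x": 0.098,"y": 0.058,"z": 0,"twist": 0}
    - {"x": 0.125,"y": 0.075,"z": 0,"twist": 0}
    - {"x": 0.143,"y": 0.086,"z": 0,"twist": 0}
    - {"x": 0.15,"y": 0.0905,"z": 0,"twist": 0}
    - {"x": 0.15,"y": 0.0905,"z": 0,"twist": 0}
  jaw: 0.45

```text
time: 10.7
tool_pos: [519.9, -42.3, 208.7]
tcp_rot: [-3.14, -0.0, 1.545]
contact_force: [-0.2, 0.2, -0.1]
grip_width: 50.4
finger_force: 0.0
```

play_rows:
  commands:
    - {"x": 0,"y": 0,"z": 0.01,"twist": 0}
    - {"x": 0,"y": 0,"z": 0.03,"twist": 0}
    - {"x": 0,"y": 0,"z": 0.055,"twist": 0}
    - {"x": 0,"y": 0,"z": 0.075,"twist": 0}
    - {"x": 0,"y": 0,"z": 0.093,"twist": 0}
    - {"x": 0,"y": 0,"z": 0.104,"twist": 0}
    - {"x": 0,"y": 0,"z": 0.109,"twist": 0}
    - {"x": 0,"y": 0,"z": 0.109,"twist": 0}

```text
time: 11.5
tool_pos: [519.7, -43.3, 100.3]
tcp_rot: [-3.141, -0.0, 1.543]
contact_force: [-0.1, 0.5, -0.1]
grip_width: 50.4
finger_force: 0.0
```

```bash
python3 - <<'E'
from h import *
tool([511.5,80,101])
E
```

```text
t 11.5 pos [519.7 -43.3 100.3] xaxis yaw 88.4 F [-0.1  0.5 -0.1] w 50.4
shift mm [123.  -11.6  -0.7]
```

play_rows:
  commands:
    - {"x": 0.008,"y": 0,"z": 0,"twist": 0}
    - {"x": 0.016,"y": 0,"z": 0,"twist": 0}
    - {"x": 0.024,"y": -0.001,"z": 0,"twist": 0}
    - {"x": 0.032,"y": -0.003,"z": 0,"twist": 0}
    - {"x": 0.04,"y": -0.005,"z": 0,"twist": 0}
    - {"x": 0.048,"y": -0.007,"z": 0,"twist": 0}
    - {"x": 0.056,"y": -0.009,"z": 0,"twist": 0}
    - {"x": 0.064,"y": -0.0105,"z": 0,"twist": 0}

```text
time: 12.3
tool_pos: [511.2, 22.1, 100.8]
tcp_rot: [3.141, 0.0, 1.544]
contact_force: [0.1, -1.8, 0.7]
grip_width: 50.3
finger_force: 1.1
```

```bash
python3 - <<'E'
from h import *
tool([513.5,153,101])
c=cap('wrist'); save(c,'w3.png')
E
```

```text
t 12.3 pos [511.2  22.1 100.8] xaxis yaw 88.5 F [ 0.1 -1.8  0.7] w 50.3
shift mm [131.   -1.2  -0.2]
```

View pics/w3.png

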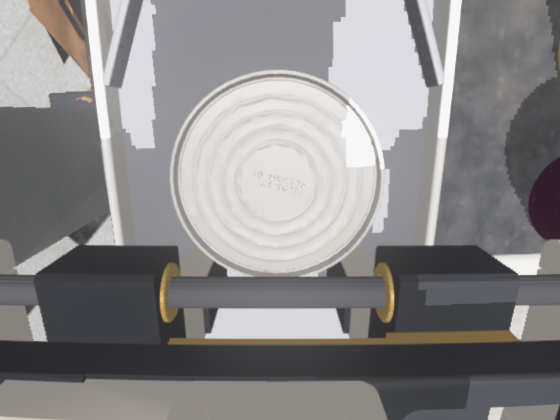

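The tin is seated in the cradle, centred at (277,172) between rims at about 113 and 443. I'll push straight on.

play_rows:
  commands:
    - {"x": 0.01,"y": 0,"z": 0,"twist": 0}
    - {"x": 0.02,"y": 0,"z": 0,"twist": 0}
    - {"x": 0.03,"y": 0,"z": 0,"twist": 0}
    - {"x": 0.04,"y": 0,"z": 0,"twist": 0}
    - {"x": 0.05,"y": 0,"z": 0,"twist": 0}
    - {"x": 0.06,"y": 0,"z": 0,"twist": 0}
    - {"x": 0.066,"y": 0,"z": 0,"twist": 0}
    - {"x": 0.07,"y": 0,"z": 0,"twist": 0}

```text
time: 13.15
tool_pos: [513.1, 92.0, 100.6]
tcp_rot: [-3.141, 0.0, 1.544]
contact_force: [0.4, -1.6, -0.3]
grip_width: 50.6
finger_force: 0.8
```

play_rows:
  commands:
    - {"x": 0.008,"y": 0,"z": 0,"twist": 0}
    - {"x": 0.016,"y": 0,"z": 0,"twist": 0}
    - {"x": 0.024,"y": 0,"z": 0,"twist": 0}
    - {"x": 0.032,"y": 0,"z": 0,"twist": 0}
    - {"x": 0.04,"y": 0,"z": 0,"twist": 0}
    - {"x": 0.048,"y": 0,"z": 0,"twist": 0}
    - {"x": 0.055,"y": 0,"z": 0,"twist": 0}
    - {"x": 0.06,"y": 0,"z": 0,"twist": 0}

```text
time: 13.95
tool_pos: [514.7, 152.5, 100.6]
tcp_rot: [-3.141, -0.001, 1.544]
contact_force: [0.4, 0.7, 0.3]
grip_width: 50.5
finger_force: 0.0
```

```bash
python3 - <<'E'
from h import *
tool([513.5,153,101])
c=cap('top'); cv2.imwrite('pics/t3.png',cv2.resize(c['pixels'][150:280,130:470],None,fx=2.3,fy=2.3)[:,:,::-1])
E
```

```text
t 13.95 pos [514.7 152.5 100.6] xaxis yaw 88.5 F [0.4 0.7 0.3] w 50.5
shift mm [ 0.5 -1.2 -0.4]
```

View pics/t3.png

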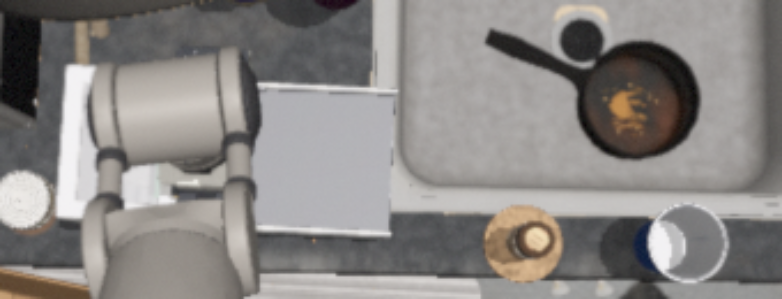

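No force remains, the tray is empty, and the jar (532,240) and cup (687,242) are in place. I'll back out and check.

play_rows:
  commands:
    - {"x": -0.012,"y": 0,"z": 0,"twist": 0}
    - {"x": -0.032,"y": 0,"z": 0,"twist": 0}
    - {"x": -0.06,"y": 0,"z": 0,"twist": 0}
    - {"x": -0.09,"y": 0,"z": -0.01,"twist": 0}
    - {"x": -0.12,"y": 0,"z": -0.03,"twist": 0}
    - {"x": -0.145,"y": 0,"z": -0.055,"twist": 0}
    - {"x": -0.16,"y": 0,"z": -0.075,"twist": 0}
    - {"x": -0.165,"y": 0,"z": -0.085,"twist": 0}

```text
time: 14.8
tool_pos: [510.7, -16.0, 187.4]
tcp_rot: [3.139, 0.001, 1.541]
contact_force: [0.5, -0.1, -0.3]
grip_width: 50.4
finger_force: 0.0
```

play_rows:
  commands:
    - {"x": 0,"y": 0,"z": 0,"twist": 0}
    - {"x": 0,"y": 0,"z": 0,"twist": 0}
    - {"x": 0,"y": 0,"z": 0,"twist": 0}
    - {"x": 0,"y": 0,"z": 0,"twist": 0}
    - {"x": 0,"y": 0,"z": 0,"twist": 0}
    - {"x": 0,"y": 0,"z": 0,"twist": 0}
    - {"x": 0,"y": 0,"z": 0,"twist": 0}
    - {"x": 0,"y": 0,"z": 0,"twist": 0}

```text
time: 15.6
tool_pos: [510.4, -13.5, 185.7]
tcp_rot: [-3.142, -0.0, 1.544]
contact_force: [-0.8, -0.2, 0.7]
grip_width: 50.4
finger_force: 0.0
```

```bash
python3 - <<'E'
from h import *
tool([513.5,153,101])
c=cap('top'); cv2.imwrite('pics/t4.png',cv2.resize(c['pixels'][150:280,130:470],None,fx=2.3,fy=2.3)[:,:,::-1])
E
```

```text
t 15.6 pos [510.4 -13.5 185.7] xaxis yaw 88.5 F [-0.8 -0.2  0.7] w 50.4
shift mm [166.5  -1.3  84.7]
```

View pics/t4.png

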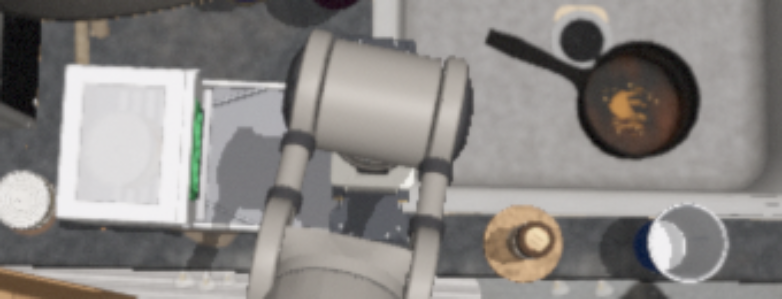

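The tin shows through the bin window at (118,140), the flap is shut at (197,150) as at the start, and the jar and cup are standing. I'll hand it in.

```bash
python3 -c "
from h import *
print(bot.close_job())"
```

```text
the job is handed in; nothing more can be done
None
```

The job is handed in at about 15.6 s: in the last picture the jar stands upright on the coaster, the tin is in the bin with the flap shut, and the cup has not moved; the hand-in returned no verdict.

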